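Fill the storage crate and book it in

TASK

Stand the two red spray cans upright in the two empty cells of the green crate, one in each, setting them down gently rather than dropping them. Then book the full crate in on the grey counter: turn its orange knob clockwise fully to its stop and let go so that it springs back. Leave the tins and the blue bottles standing where they are.

Things in the scene. Friction and masses are not known exactly. Their poses are not given: they have to be found in the camera images.
- crate: green divided crate, blue rim, fixed to the bench, 270 (its x) x 182 (its y) x 95 mm high. Six cells of 82 x 82 mm, centred at x -88, 0, +88 and y -44, +44 mm. Walls, floor and grey dividers 6 mm thick, divider tops at 84 mm. Four cells hold tins, two are empty but for a rubber mat; which is which varies. Origin at the centre of its underside, z up
- mat_a: flat black rubber mat, 50 x 50 x 3 mm, fixed to the floor at the centre (within 4 mm) of one of the two empty cells of the crate; each spray can is to stand on one. Origin at the centre of its underside
- mat_b: flat black rubber mat, 50 x 50 x 3 mm, fixed to the floor at the centre (within 4 mm) of one of the two empty cells of the crate; each spray can is to stand on one. Origin at the centre of its underside
- can_a: red spray can with a silver rim and a red cap, standing upright, 300 g more or less: body 54 mm in diameter (55 mm at the red band) up to 106 mm height, then a cap 48 mm in diameter up to its flat top at 150 mm. Origin at the centre of its underside, z up its axis. Grip it by the cap
- can_b: red spray can with a silver rim and a red cap, standing upright, 300 g more or less: body 54 mm in diameter (55 mm at the red band) up to 106 mm height, then a cap 48 mm in diameter up to its flat top at 150 mm. Origin at the centre of its underside, z up its axis. Grip it by the cap
- tin_0: steel tin with a yellow band, 67 mm in diameter and 95 mm high, standing in one of the crate's cells; stays there. Origin at the centre of its underside
- tin_1: steel tin with a yellow band, 67 mm in diameter and 95 mm high, standing in one of the crate's cells; stays there. Origin at the centre of its underside
- tin_2: steel tin with a yellow band, 67 mm in diameter and 95 mm high, standing in one of the crate's cells; stays there. Origin at the centre of its underside
- tin_3: steel tin with a yellow band, 67 mm in diameter and 95 mm high, standing in one of the crate's cells; stays there. Origin at the centre of its underside
- bottle_a: blue plastic bottle with white cap and paper label, 64 mm in diameter and 150 mm high, standing on the bench among the spray cans; not part of the job. Origin at the centre of its underside
- bottle_b: blue plastic bottle with white cap and paper label, 64 mm in diameter and 150 mm high, standing on the bench among the spray cans; not part of the job. Origin at the centre of its underside
- knob (a joint): angle of the knob on the crate counter: 0 at rest, growing as it is turned clockwise seen from above, to its stop at 1.2 rad. A spring drives it back to 0 when let go (about 0.05 N m at rest, 0.15 N m at the stop)
- knob_grip (a point): centre of the knob's orange grip bar, on the vertical turning axis, 80 mm above the bench. The bar is 62 mm long along this point's x, 16 mm thick along its y, and stands from 59 to 95 mm above the bench; the point turns with it. Below it is a black disc 68 mm in diameter
- counter: grey crate counter box, 100 (its x) x 90 (its y) x 50 mm high, fixed to the bench, with the knob at the centre of its top. Origin at the centre of its underside

How it is judged:
By the outcome, as a careful person would: the job done as asked, in the order asked, and still so for the second after the job is handed in, with the robot touching nothing.
It also fails if it takes over 69 s, if anything falls off the work surface, if the arm or the gripper's body presses on something with over 40 N, if the wrist force passes 120 N, or if a joint passes its speed limit or range.

ROBOT

A 6-joint arm with a two-finger parallel gripper is mounted at the origin on the work surface. World frame = base frame: x ahead of the robot, y to its left, z up, the work surface at z = 0. Lengths are in m, angles in rad, forces in N, time in s.
With the tool pointing down it reaches from about 0.3 to 0.775 m from the base axis. Payload 14.6 kg.
Tool frame: the origin (TCP) lies midway between the tips of the shut fingers; the grasp point (between the pads) lies 19 mm behind it (tcp_to_grasp is the distance from the TCP to the grasp point, in m); z points along the fingers, y is the line along which they close (so a half turn about z gives the same grasp; the last joint's range is limited). The gripper opens to 94 mm and grips with 3 to 60 N. Pads are 16 mm wide; open, the fingers measure 119 mm over their backs; the gripper's body (75 mm by 177 mm) begins 78 mm behind the grasp point.
Start: joints at [1.039, 0.3, 1.521, -0, 1.321, -0.067], TCP at [0.247, 0.492, 0.205] pointing down, gripper open.
Joint ranges: [-3.03, 3.03], [-0.79, 2.21], [0.23, 2.52], [-1.04, 4.18], [0, 3.07], [-2.55, 2.55]. Speed limits (rad/s): [2.22, 2.22, 2.57, 3.14, 3.14, 3.14].

INTERFACE

Orientations are given as [roll, pitch, yaw] about the fixed x, y, z axes, in that order (R = Rz(yaw) Ry(pitch) Rx(roll)).
In Python, from station import * gives the robot as it stands.
- The arm moves only by the tool send_rows, never from a script. Its argument "motion" is a list of rows, each a list of 3 entries, a list of its own where there are three numbers: the shift along the tool's x, y, z in units of 0.03 m (1.0 is 0.03 m), then the turn, a rotation vector about the tool's x, y, z in units of 0.12 rad (1.0 is 0.12 rad), then the opening, from -1 (shut) to 1 (fully open). In form: [[[x, y, z], [rx, ry, rz], grip], ...]. A call has 1 to 12 rows; each row shifts and turns the commanded pose from where the row before left it, along the tool's axes as they then stand; what a row does not reach is not made up. A row lasts 1/10 s, in which the tool goes at most 50 mm and 8.59 degrees, less where a joint would pass 70% of its speed; a pose out of reach is approached as far as the arm can. A call with a number of a shift or a turn outside -1 to 1 is refused whole. A call with a gripper value outside its range is refused whole. The fingers move at their own pace and stop on an object; "squeeze" is the grip in N (left out, the last holds). Time passes only in rows, so rows that do not move let the fingers close. It gives the time, the measured TCP pose, the force, the opening and the grip force at its end, in the units of the state.
- get_obs(): the state, without advancing time (a new reading comes with each control period).
- camera(name): name is "scene" or "side" or "wrist"; returns a dict with "pixels" (480x640x3 uint8, red, green, blue), "depth" (480x640 float32, m along the optical axis (not along the pixel's ray), 0 where there is no reading), "fx", "fy", "cx", "cy" (pixels), "dist" ([k1, k2, p1, p2, k3] as OpenCV has them; the pictures are not rectified), "rvec" (rotation vector, rad) and "tvec" (3), from world to camera coordinates, as OpenCV has them. Camera axes: x right, y down, z forward; pixel columns grow to the right and rows downward; lengths in m; the calibration is good to about 2 mm. A picture is of the moment at which its call begins.
- hand_in(): hands the job in; it is judged then, once.
The state is a dict: "time_s": time; "qpos": joint angles; "joint_vel": joint speeds; "tau": joint torques, N m; "ee_pos": TCP position; "eef_rot": TCP orientation; "force": force on the tool from outside, world axes, zero at the start; "moment": the same for the moment, N m; "grip_width": finger opening in m; "grip_force": force on a finger pad.
Only numpy, scipy, OpenCV 4.12 (cv2) and the standard library are available. Lean on these libraries where they do the work, as an engineer would, in place of code of your own. Each camera call takes 0.05 s, during which the arm holds its last target. There are 200 camera calls.

## Working session

There is one attempt and no reset: what is moved stays moved. The work goes in short steps, Python scripts to look and compute and a tool call to move; the robot and the scene stay as the last step left them, time stands still between calls to the robot, and variables do not carry over. Pictures are saved under pics/ and viewed, at most 10 in all, crops included, and the job is handed in when it is done.

Besides the shell and the picture viewer there is one more tool, called after "Request:" as name([rows], argument=value, ...), one row to a line, values as JSON. send_rows: Moves the arm, as the interface text tells. Its arguments: {"type":"object","properties":{"motion":{"type":"array"},"squeeze":{"type":"number"}},"required":["motion"]}

```bash
ls; mkdir -p pics
cat > h.py <<'E'
from station import *
import numpy as np, cv2
def cam(n):
    c=camera(n); c['K']=np.array([[c['fx'],0,c['cx']],[0,c['fy'],c['cy']],[0,0,1.]]); c['R']=cv2.Rodrigues(np.array(c['rvec'],float))[0]; c['t']=np.array(c['tvec'],float).ravel(); c['D']=np.array(c['dist'],float)
    return c
def ray(c,uv,z):
    "pixels -> world points on plane z"
    uv=np.array(uv,float).reshape(-1,1,2)
    n=cv2.undistortPoints(uv,c['K'],c['D']).reshape(-1,2)
    d=np.c_[n,np.ones(len(n))]@c['R']; o=-c['R'].T@c['t']
    return o+d*((z-o[2])/d[:,2])[:,None]
def cloud(c):
    v,u=np.mgrid[0:480,0:640]; n=cv2.undistortPoints(np.c_[u.ravel(),v.ravel()].astype(float).reshape(-1,1,2),c['K'],c['D']).reshape(-1,2)
    P=np.c_[n,np.ones(len(n))]*c['depth'].reshape(-1,1)
    return ((P-c['t'])@c['R']).reshape(480,640,3)
def save(c,n): cv2.imwrite('pics/'+n,c['pixels'][:,:,::-1])
E
python3 - <<'E'
from h import *
for n in('scene','side'):
    c=cam(n); save(c,n+'0.png'); print(n,-c['R'].T@c['t'],c['R'][2])
print(get_obs())
E
```

```text
pics
scene [ 1.05310375 -0.46166387  1.19201862] [-0.36145687  0.36978266 -0.85592623]
side [-0.06342429 -0.57708017  1.10047732] [ 0.46422485  0.4602903  -0.75672196]
{'time_s': 0.1, 'qpos': array([ 1.03941651e+00,  3.00436238e-01,  1.52152891e+00, -5.11189370e-07,
        1.32070191e+00, -6.66224877e-02]), 'joint_vel': array([-0.00201984, -0.00060533, -0.00234658, -0.00030487,  0.00020582,
       -0.00015359]), 'tau': array([ 9.45560205e-04, -5.32639146e+01, -3.53283513e+01,  7.09014013e-02,
        2.35521037e-02, -9.77606578e-05]), 'ee_pos': array([0.24640455, 0.49144638, 0.20492752]), 'eef_rot': array([-3.14052060e+00, -7.10325321e-05,  2.67683542e+00]), 'force': array([-0.78692608,  0.1278037 ,  0.70053092]), 'moment': array([ 0.01336507,  0.01189294, -0.00241516]), 'grip_force': 0.0, 'grip_width': 0.09402009497496179}
```

View pics/scene0.png

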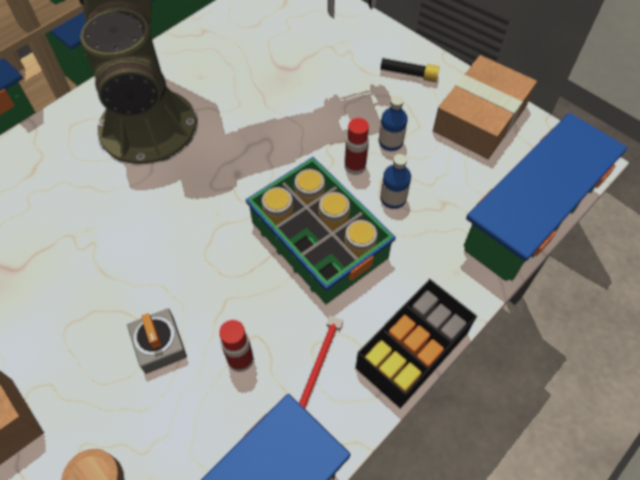

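View pics/side0.png

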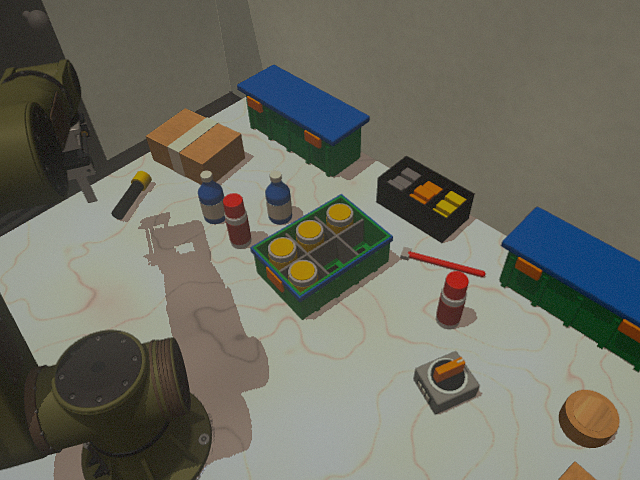

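The scene view shows cans at about (358,130) and (232,330), with the crate centred at about (320,225). The two empty cells are in its lower-left row, at (303,240) and (330,268), and the knob is at (151,330). The side view shows the same cans at (234,200) and (456,280), with the empty cells at (325,255) and (355,240).

```bash
cat > meas.py <<'E'
from h import *
def near(P,z,tol): return np.abs(P[...,2]-z)<tol
def run():
  for n in('scene','side'):
    c=cam(n); P=cloud(c); hsv=cv2.cvtColor(c['pixels'],cv2.COLOR_RGB2HSV); H,S,V=[hsv[...,i].astype(int) for i in range(3)]
    on=(P[...,0]>.1)&(P[...,0]<.9)&(abs(P[...,1])<.7)&(c['depth']>0)
    def comps(m,a=25):
        k,l,s,ce=cv2.connectedComponentsWithStats(m.astype(np.uint8)); return [l==i for i in range(1,k) if s[i,4]>=a]
    def edge(m,z):
        ct=max(cv2.findContours(m.astype(np.uint8),cv2.RETR_EXTERNAL,cv2.CHAIN_APPROX_NONE)[0],key=len); return ray(c,ct.reshape(-1,2),z)[:,:2].astype(np.float32)
    for nm,m,z in(('cap',((H<8)|(H>172))&(S>140)&near(P,.15,.008),.15),('tin',(H>18)&(H<35)&(S>100)&near(P,.095,.01),.095),('bottle',near(P,.15,.006)&(S<70)&(V>90),.15)):
        for q in comps(m&on):
            e=edge(q,z); (x,y),r=cv2.minEnclosingCircle(e); mm=e.mean(0)
            print(n,nm,np.round([x,y,r],4),'area-mean',np.round(ray(c,np.argwhere(q)[:,::-1],z)[:,:2].mean(0),4),q.sum())
    for nm,m,z in(('rim',(H>100)&(H<125)&(S>120)&near(P,.095,.01),.095),('knob',(H>5)&(H<20)&(S>150)&near(P,.095,.006),.095)):
        for q in comps(m&on):
            (x,y),wh,a=cv2.minAreaRect(edge(q,z)); print(n,nm,np.round([x,y,*wh],4),'ang',round(a,2),q.sum())
    g=(S<60)&near(P,.05,.006)&on&(V<190)
    for q in comps(g,100):
        (x,y),wh,a=cv2.minAreaRect(edge(q,.05)); print(n,'counter',np.round([x,y,*wh],4),'ang',round(a,2),q.sum())
if __name__=='__main__': run()
E
python3 meas.py
```

```text
scene cap [0.4763 0.269  0.0247] area-mean [0.4755 0.268 ] 263
scene cap [ 0.6394 -0.2588  0.0234] area-mean [ 0.6393 -0.2588] 447
scene tin [0.4717 0.1138 0.0274] area-mean [0.4718 0.1134] 358
scene tin [0.4554 0.0287 0.0273] area-mean [0.4554 0.0288] 376
scene tin [0.5551 0.106  0.0272] area-mean [0.5547 0.1056] 368
scene tin [0.6459 0.0919 0.0269] area-mean [0.6459 0.092 ] 408
scene tin [ 0.8652 -0.1081  0.0333] area-mean [ 0.8644 -0.109 ] 51
scene bottle [0.4867 0.388  0.0167] area-mean [0.487  0.3883] 109
scene bottle [0.7927 0.4732 0.0714] area-mean [0.7927 0.4723] 38
scene bottle [0.6038 0.2602 0.0161] area-mean [0.6028 0.2604] 126
scene bottle [0.7927 0.322  0.0726] area-mean [0.7922 0.3146] 64
scene rim [0.4951 0.3762 0.0541 0.0463] ang 35.71 215
scene rim [0.6111 0.2476 0.0552 0.0458] ang 31.34 235
scene rim [ 0.5926 -0.0133  0.3268  0.1556] ang 26.98 407
scene knob [ 0.4965 -0.3528  0.0163  0.0593] ang 68.03 175
scene counter [0.5256 0.043  0.0908 0.0465] ang 38.66 126
scene counter [0.6249 0.0163 0.0669 0.0653] ang 83.91 124
scene counter [0.8457 0.0993 0.0976 0.0492] ang
[... 384 characters left out ...]
 233
side tin [0.4609 0.0326 0.0281] area-mean [0.4602 0.0323] 278
side bottle [0.4822 0.39   0.0161] area-mean [0.4827 0.3906] 77
side bottle [0.5971 0.2625 0.0167] area-mean [0.5983 0.2627] 79
side rim [0.5934 0.254  0.0421 0.0584] ang 58.97 112
side rim [0.4701 0.3837 0.0318 0.055 ] ang 34.1 94
side rim [0.5027 0.0024 0.1576 0.3316] ang 48.68 341
side knob [0.5846 0.6701 0.1563 0.0769] ang 8.71 449
side knob [0.6038 0.5412 0.1553 0.0855] ang 8.71 529
side knob [ 0.4888 -0.3513  0.0187  0.0631] ang 67.86 234
side counter [8.129e-01 2.000e-04 1.560e-02 2.178e-01] ang 0.4 201
side counter [0.5724 0.0452 0.0454 0.0836] ang 45.03 113
side counter [ 0.4878 -0.3505  0.0915  0.1027] ang 68.0 1064
```

Run:
```python
from h import *
for n in('scene','side'):
    c=cam(n);P=cloud(c)
    for nm,x,y in(('bench',.4,-.15),('bench',.35,.2),('bench',.65,-.12),('capB',.635,-.259),('capA',.472,.269),('knob',.492,-.352),('tin',.459,.031),('tin',.649,.0935),('counter corner',.455,-.325),('counter c2',.46,-.385)):
        m=(np.hypot(P[...,0]-x,P[...,1]-y)<.012)&(c['depth']>0); z=P[...,2][m]; z=z[z>np.median(z)-.01]; print(n,nm,len(z),np.round(np.percentile(z,[10,50,90]),4))
print([ (k,np.shape(v)) for k,v in c.items()], c['D'])
c=cam('wrist');print(-c['R'].T@c['t'],c['R'][2]);save(c,'w0.png')
```

```text
scene bench 80 [-0.0037 -0.0013  0.0025]
scene bench 58 [-0.0042 -0.0005  0.0027]
scene bench 91 [-0.0036 -0.0004  0.0021]
scene capB 129 [0.1468 0.1491 0.1513]
scene capA 67 [0.1472 0.1489 0.1521]
scene knob 91 [0.0902 0.0934 0.0961]
scene tin 75 [0.0989 0.1019 0.1051]
scene tin 90 [0.0995 0.1016 0.1046]
scene counter corner 43 [0.0461 0.0488 0.0529]
scene counter c2 55 [0.0461 0.0498 0.0533]
side bench 85 [-0.0011  0.0011  0.0038]
side bench 57 [-0.0016  0.001   0.0041]
side bench 60 [-0.0014  0.0017  0.0045]
side capB 79 [0.149  0.151  0.1534]
side capA 54 [0.1491 0.152  0.1536]
side knob 102 [0.0885 0.0956 0.0988]
side tin 72 [0.1015 0.1036 0.107 ]
side tin 53 [0.1013 0.1037 0.1061]
side counter corner 124 [0.0442 0.0517 0.0566]
side counter c2 121 [0.0267 0.0491 0.0542]
[('pixels', (480, 640, 3)), ('depth', (480, 640)), ('fx', ()), ('fy', ()), ('cx', ()), ('cy', ()), ('dist', (5,)), ('rvec', (3,)), ('tvec', (3,)), ('K', (3, 3)), ('R', (3, 3)), ('t', (3,)), ('D', (5,))] [0.01204642 0.         0.         0.         0.        ]
[0.17565986 0.5264103  0.38484229] [ 0.24611314 -0.12374154 -0.96130971]
```

View pics/w0.png

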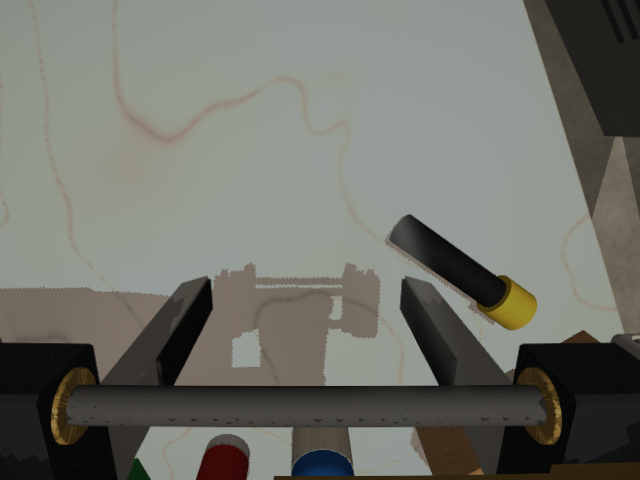

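The wrist view shows the bench between the open fingers, with can A's cap at the lower edge, around (225,455). I'll move above can A and refine with the wrist camera.

Request:
send_rows([
  [[0, 0, 0], [0, 0, -0.67], 1],
  [[-0.97, -0.4, 0], [0, 0, 0], 1],
  [[-0.97, -0.4, 0], [0, 0, 0], 1],
  [[-0.97, -0.4, 0], [0, 0, 0], 1],
  [[-0.97, -0.4, 0], [0, 0, 0], 1],
  [[-0.97, -0.4, 0], [0, 0, 0], 1],
  [[-0.97, -0.4, 0], [0, 0, 0], 1],
  [[-0.97, -0.4, 0], [0, 0, 0], 1],
  [[-0.97, -0.4, 0], [0, 0, 0], 1],
  [[-0.97, -0.4, 0], [0, 0, 0], 1],
  [[-0.97, -0.4, 0], [0, 0, 0], 1],
  [[0, 0, 0], [0, 0, 0], 1],
], squeeze=20)

```text
time_s: 1.55
ee_pos: [0.4731, 0.2691, 0.2053]
eef_rot: [-3.141, 0.0, 2.754]
force: [-1.0, 0.1, -0.7]
grip_width: 0.0943
grip_force: 0.0
```

```bash
cat > rel.py <<'E'
from h import *
from scipy.spatial.transform import Rotation as Ro
def rel(p,tag='',o=None):
    o=o or get_obs(); R=Ro.from_euler('xyz',o['eef_rot']).as_matrix(); print(tag,'pos',np.round(o['ee_pos'],4),'yaw',round(o['eef_rot'][2],4),'units to go',np.round(R.T@(np.array(p)-o['ee_pos'])/.03,2),'F',np.round(o['force'],1),'grip',round(o['grip_width'],4),round(o['grip_force'],1))
E
python3 - <<'E'
from rel import *
c=cam('wrist');save(c,'w1.png');P=cloud(c);hsv=cv2.cvtColor(c['pixels'],cv2.COLOR_RGB2HSV);H,S=hsv[...,0],hsv[...,1]
m=((H<8)|(H>172))&(S>140)&(abs(P[...,2]-.15)<.006); ct=max(cv2.findContours(m.astype(np.uint8),0,1)[0],key=len).reshape(-1,2)
print(ct.min(0),ct.max(0),cv2.minEnclosingCircle(ray(c,ct,.15)[:,:2].astype(np.float32)))
rel([.472,.27,.113])
E
```

```text
[273 216] [345 287] ((0.4711829721927643, 0.27047356963157654), 0.02418786846101284)
 pos [0.472  0.2703 0.2052] yaw 2.7548 units to go [-0.01 -0.01  3.07] F [ 0.2  0.4 -0.1] grip 0.0939 0.0
```

View pics/w1.png

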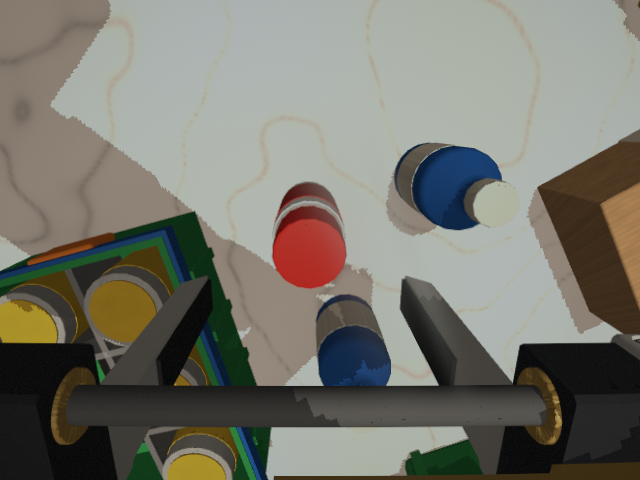

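The wrist view shows can A's cap at about (310,252) between the fingers, with the bottles clear at (455,185) and (352,345). Ray casting agrees with the TCP position, so I'll go down and grip.

Request:
send_rows([
  [[0, 0, 0.8], [0, 0, 0], 1],
  [[0, 0, 0.8], [0, 0, 0], 1],
  [[0, 0, 0.8], [0, 0, 0], 1],
  [[0, 0, 0.6], [0, 0, 0], 1],
  [[0, 0, 0], [0, 0, 0], 1],
  [[0, 0, 0], [0, 0, 0], -1],
  [[0, 0, 0], [0, 0, 0], -1],
  [[0, 0, 0], [0, 0, 0], -1],
  [[0, 0, 0], [0, 0, 0], -1],
  [[0, 0, 0], [0, 0, 0], -1],
  [[0, 0, 0], [0, 0, 0], -1],
  [[0, 0, 0], [0, 0, 0], -1],
], squeeze=30)

```text
time_s: 2.8
ee_pos: [0.4714, 0.2713, 0.1156]
eef_rot: [3.141, 0.0, 2.757]
force: [0.0, 1.0, 0.8]
grip_width: 0.0475
grip_force: 30.0
```

```bash
cat > crate.py <<'E'
from rel import *
T=None
def mats(n,c=None):
    c=c or cam(n);P=cloud(c);hsv=cv2.cvtColor(c['pixels'],cv2.COLOR_RGB2HSV);H,S,V=[hsv[...,i].astype(int) for i in range(3)]
    near=np.hypot(P[...,0]-.56,P[...,1]-.05)<.2
    m=near&(abs(P[...,2]-.095)<.006)&(H>100)&(H<125)&(S>110)
    w=ray(c,np.argwhere(m)[:,::-1],.095)[:,:2].astype(np.float32); print(n,'rim',m.sum(),cv2.minAreaRect(w))
    m=near&(P[...,2]<.02)&(P[...,2]>.0)&(V<60)&(S<90)
    k,l,s,ce=cv2.connectedComponentsWithStats(m.astype(np.uint8))
    for i in range(1,k):
        if s[i,4]>60:
            w=ray(c,np.argwhere(l==i)[:,::-1],.009)[:,:2].astype(np.float32); print(n,'mat',s[i],np.round(w.mean(0),4),cv2.minAreaRect(w))
    return c
if __name__=='__main__':
    mats('scene');mats('side')
E
python3 crate.py; python3 -c "
from rel import *
rel([.56,.01,.26])"
```

```text
scene rim 385 ((0.5644869804382324, 0.10511855036020279), (0.289804071187973, 0.2766047418117523), 82.8261489868164)
scene mat [289 224  31  15  88] [0.5179 0.0471] ((0.5181346535682678, 0.04924561083316803), (0.06820795685052872, 0.0363776832818985), 41.51116180419922)
scene mat [295 237  17  15 139] [0.5401 0.0226] ((0.540367603302002, 0.02279317006468773), (0.0319952629506588, 0.025613846257328987), 82.07874298095703)
scene mat [313 250  33  16  85] [0.606  0.0377] ((0.6063581705093384, 0.038035910576581955), (0.07062894105911255, 0.03705568611621857), 41.656578063964844)
scene mat [320 263  17  16 155] [0.6281 0.0114] ((0.62819904088974, 0.01158222183585167), (0.03149668127298355, 0.026588566601276398), 82.83521270751953)
side rim 464 ((0.5578961968421936, 0.10807295888662338), (0.29299676418304443, 0.27919453382492065), 82.34143829345703)
 pos [0.4714 0.2713 0.1156] yaw 2.7572 units to go [-6.01 -6.97 -4.82] F [0.3 0.7 2.5] grip 0.0474 30.0
```

Request:
send_rows([
  [[0, 0, -0.5], [0, 0, 0], -1],
  [[0, 0, -0.9], [0, 0, 0], -1],
  [[0, 0, -0.9], [0, 0, 0], -1],
  [[0, 0, -0.9], [0, 0, 0], -1],
  [[0, 0, -0.9], [0, 0, 0], -1],
  [[0, 0, -0.9], [0, 0, 0], -1],
  [[0, 0, 0], [0, 0, 0], -1],
])

```text
time_s: 3.6
ee_pos: [0.4721, 0.2716, 0.2684]
eef_rot: [3.138, 0.003, 2.757]
force: [0.0, 0.2, -3.2]
grip_width: 0.0474
grip_force: 30.0
```

```bash
sed -i "s/<.2$/<.2)\&(P[...,1]<.17/; s/near=np/near=(np/; s/<.2)&(P\[...,1\]<.17/<.2)\&(P[...,1]<.17)/" crate.py; python3 crate.py
python3 - <<'E'
from crate import *
c=mats('wrist');save(c,'w2.png')
rel([.56,.01,.26])
E
```

```text
scene rim 301 ((0.5919176340103149, -0.011995390057563782), (0.3285711407661438, 0.15740005671977997), 26.962444305419922)
scene mat [289 223  31  16  94] [0.5171 0.0478] ((0.517299234867096, 0.05032014101743698), (0.06803480535745621, 0.03909439221024513), 41.51116180419922)
scene mat [295 237  17  15 138] [0.5403 0.0229] ((0.540367603302002, 0.02279317006468773), (0.0319952629506588, 0.025613846257328987), 82.07874298095703)
scene mat [314 250  32  16  79] [0.6066 0.0381] ((0.6072206497192383, 0.038803186267614365), (0.06832018494606018, 0.03705568611621857), 41.656578063964844)
scene mat [320 263  17  16 156] [0.628  0.0114] ((0.62819904088974, 0.01158222183585167), (0.03149668127298355, 0.026588566601276398), 82.83521270751953)
side rim 396 ((0.5503543615341187, 0.05805378407239914), (0.1912098377943039, 0.2793686091899872), 83.09344482421875)
wrist rim 1950 ((0.5546453595161438, 0.05874194577336311), (0.19201834499835968, 0.27885663509368896), 82.7840805053711)
wrist mat [119 328  20  16 199] [ 0.5486 -0.002 ] ((0.5492624044418335, -0.0025825398042798042), (0.01739335060119629, 0.02201479859650135), 82.49443817138672)
 pos [0.4709 0.271  0.2637] yaw 2.7572 units to go [-6.02 -6.95  0.12] F [ 0.5 -0.6 -3.1] grip 0.0473 30.0
```

View pics/w2.png

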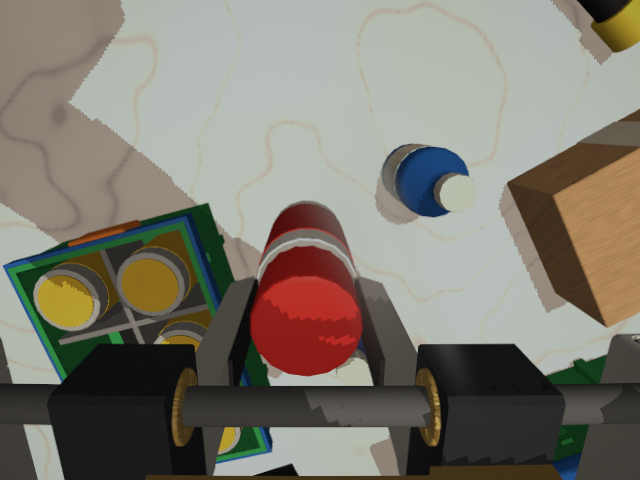

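The wrist view shows can A held straight at about (305,310). The crate is at lower left, with its rim fitted at centre (0.554, 0.059) and yaw about -7.2°. I'll carry the can over the far empty cell.

Request:
send_rows([
  [[-0.5, -0.4, 0], [0, 0, 0], -1],
  [[-0.9, -0.65, 0], [0, 0, 0], -1],
  [[-0.9, -0.65, 0], [0, 0, 0], -1],
  [[-0.9, -0.65, 0], [0, 0, 0], -1],
  [[-0.9, -0.65, 0], [0, 0, 0], -1],
  [[-0.9, -0.65, 0], [0, 0, 0], -1],
  [[-0.9, -0.65, 0], [0, 0, 0], -1],
  [[-0.9, -0.65, 0], [0, 0, 0], -1],
  [[-0.9, -0.65, 0], [0, 0, 0], -1],
  [[-0.5, -0.4, 0], [0, 0, 0], -1],
  [[-0.3, -0.2, 0], [0, 0, 0], -1],
  [[0, 0, 0], [0, 0, 0], -1],
])

```text
time_s: 4.95
ee_pos: [0.638, 0.0026, 0.2637]
eef_rot: [-3.141, -0.002, 2.756]
force: [-0.4, -0.3, -2.4]
grip_width: 0.0476
grip_force: 30.0
```

Run:
```python
from crate import *
c=mats('wrist');save(c,'w3.png')
rel([.637,.004,.1246])
```

```text
wrist rim 1881 ((0.5701690912246704, 0.05498301982879639), (0.18904750049114227, 0.24644756317138672), 82.8120346069336)
wrist mat [236  75  56  17  76] [0.5071 0.0061] ((0.5072199106216431, 0.006761593744158745), (0.05990873649716377, 0.0014962631976231933), 82.8558578491211)
wrist mat [ 258   91   50   58 1998] [0.5484 0.0123] ((0.5496498346328735, 0.013748234137892723), (0.048353161662817, 0.0487515926361084), 82.90559387207031)
wrist mat [281 174  43  32 855] [0.6255 0.0016] ((0.6260334253311157, 0.0012419167906045914), (0.04562161862850189, 0.03288926184177399), 72.7393569946289)
 pos [0.6377 0.0034 0.2642] yaw 2.7569 units to go [0.02 0.01 4.65] F [-0.2  0.6 -2.8] grip 0.0477 30.0
```

View pics/w3.png

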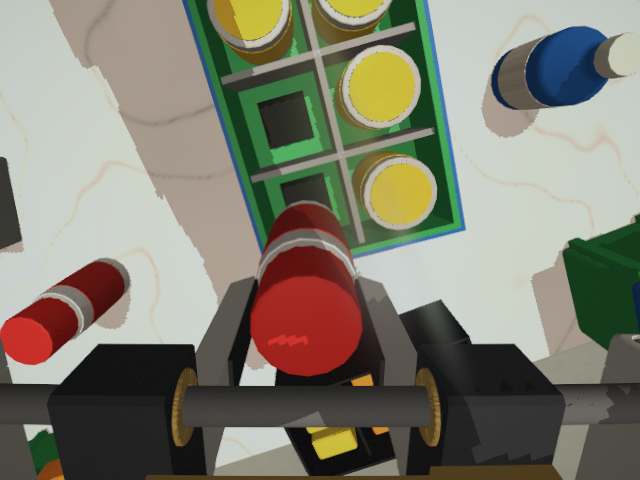

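The wrist view shows the first empty cell's mat at about (287,120), centred at (0.550, 0.014). The second mat shows just above the held can, at (302,190). Can B is at lower left, at (60,310). The held can is over the second mat, so I'll lower it.

Request:
send_rows([
  [[0.05, 0, 0.5], [0, 0, 0], -1],
  [[0, 0, 0.8], [0, 0, 0], -1],
  [[0, 0, 0.8], [0, 0, 0], -1],
  [[0, 0, 0.8], [0, 0, 0], -1],
  [[0, 0, 0.7], [0, 0, 0], -1],
  [[0, 0, 0.4], [0, 0, 0], -1],
  [[0, 0, 0.3], [0, 0, 0], -1],
  [[0, 0, 0.2], [0, 0, 0], -1],
  [[0, 0, 0.08], [0, 0, 0], -1],
  [[0, 0, 0], [0, 0, 0], -1],
  [[0, 0, 0], [0, 0, 0], -1],
])

```text
time_s: 6.1
ee_pos: [0.6368, 0.0038, 0.1287]
eef_rot: [3.141, 0.001, 2.757]
force: [-0.3, 0.9, -2.5]
grip_width: 0.0474
grip_force: 30.0
```

```bash
python3 -c "
from rel import *
rel([.636,.004,.1246])"
```

```text
pos [0.6368 0.0038 0.1287] yaw 2.7571 units to go [ 0.03 -0.    0.14] F [-0.3  0.9 -2.5] grip 0.0474 30.0
```

Request:
send_rows([
  [[0, 0, 0.04], [0, 0, 0], -1],
  [[0, 0, 0.03], [0, 0, 0], -1],
  [[0, 0, 0.03], [0, 0, 0], -1],
  [[0, 0, 0.03], [0, 0, 0], -1],
  [[0, 0, 0], [0, 0, 0], -1],
  [[0, 0, 0], [0, 0, 0], -1],
])

```text
time_s: 6.7
ee_pos: [0.6367, 0.0038, 0.1246]
eef_rot: [3.141, 0.001, 2.757]
force: [-1.3, 0.3, 2.7]
grip_width: 0.0478
grip_force: 30.0
```

Request:
send_rows([
  [[0, 0, 0], [0, 0, 0], 0.1],
  [[0, 0, 0], [0, 0, 0], 0.2],
  [[0, 0, 0], [0, 0, 0], 0.5],
  [[0, 0, 0], [0, 0, 0], 0.8],
  [[0, 0, 0], [0, 0, 0], 0.8],
  [[0, 0, 0], [0, 0, 0], 0.8],
  [[0, 0, -0.3], [0, 0, 0], 0.8],
  [[0, 0, -0.8], [0, 0, 0], 0.8],
  [[0, 0, -0.8], [0, 0, 0], 0.8],
  [[0, 0, -0.8], [0, 0, 0], 0.8],
  [[0, 0, -0.3], [0, 0, 0], 0.8],
  [[0, 0, 0], [0, 0, 0], 0.8],
])

```text
time_s: 7.9
ee_pos: [0.6369, 0.0038, 0.2155]
eef_rot: [3.141, 0.002, 2.757]
force: [0.7, -0.4, -1.1]
grip_width: 0.0847
grip_force: 0.0
```

Request:
send_rows([
  [[-0.2, -0.5, 0], [0, 0, 0], 1],
  [[-0.4, -0.95, 0], [0, 0, 0], 1],
  [[-0.4, -0.95, 0], [0, 0, 0], 1],
  [[-0.4, -0.95, 0], [0, 0, 0], 1],
  [[-0.4, -0.95, 0], [0, 0, 0], 1],
  [[-0.4, -0.95, 0], [0, 0, 0], 1],
  [[-0.4, -0.95, 0], [0, 0, 0], 1],
  [[-0.3, -0.95, 0], [0, 0, 0], 1],
  [[-0.2, -0.6, 0], [0, 0, 0], 1],
  [[-0.1, -0.35, 0], [0, 0, 0], 1],
  [[0, 0, 0], [0, 0, 0], 1],
  [[0, 0, 0], [0, 0, 0], 1],
])

```text
time_s: 9.1
ee_pos: [0.6345, -0.2567, 0.2139]
eef_rot: [3.141, -0.0, 2.758]
force: [0.8, 0.9, -0.0]
grip_width: 0.0937
grip_force: 0.0
```

```bash
cat > cap.py <<'E'
from rel import *
def caps(n,z0=.15,c=None):
    c=c or cam(n);P=cloud(c);hsv=cv2.cvtColor(c['pixels'],cv2.COLOR_RGB2HSV);H,S=hsv[...,0],hsv[...,1]
    m=((H<8)|(H>172))&(S>140)&(abs(P[...,2]-z0)<.006)
    for ct in cv2.findContours(m.astype(np.uint8),0,1)[0]:
        if cv2.contourArea(ct)>100: (x,y),r=cv2.minEnclosingCircle(ray(c,ct.reshape(-1,2),z0)[:,:2].astype(np.float32)); print(n,'cap',np.round([x,y,r],4))
    return c
E
python3 - <<'E'
from cap import *
caps('wrist'); caps('scene',.159); caps('side',.159)
rel([.635,-.257,.115])
E
```

```text
wrist cap [ 0.6354 -0.2585  0.0241]
scene cap [0.6396 0.0032 0.0254]
 pos [ 0.6347 -0.2564  0.2143] yaw 2.7585 units to go [-0.02 -0.02  3.31] F [-0.8  0.   0. ] grip 0.0942 0.0
```

Request:
send_rows([
  [[-0.05, -0.05, 0.8], [0, 0, 0], 1],
  [[0, 0, 0.8], [0, 0, 0], 1],
  [[0, 0, 0.8], [0, 0, 0], 1],
  [[0, 0, 0.6], [0, 0, 0], 1],
  [[0, 0, 0.3], [0, 0, 0], 1],
  [[0, 0, 0], [0, 0, 0], -1],
  [[0, 0, 0], [0, 0, 0], -1],
  [[0, 0, 0], [0, 0, 0], -1],
  [[0, 0, 0], [0, 0, 0], -1],
  [[0, 0, 0], [0, 0, 0], -1],
  [[0, 0, 0], [0, 0, 0], -1],
  [[0, 0, 0], [0, 0, 0], -1],
], squeeze=30)

```text
time_s: 10.45
ee_pos: [0.6353, -0.2594, 0.1154]
eef_rot: [3.141, 0.0, 2.757]
force: [0.4, 0.6, 1.4]
grip_width: 0.0476
grip_force: 29.9
```

Request:
send_rows([
  [[0, 0, -0.5], [0, 0, 0], -1],
  [[0, 0, -0.9], [0, 0, 0], -1],
  [[0, 0, -0.9], [0, 0, 0], -1],
  [[0, 0, -0.9], [0, 0, 0], -1],
  [[0, 0, -0.9], [0, 0, 0], -1],
  [[0, 0, -0.9], [0, 0, 0], -1],
  [[0, 0, -0.6], [0, 0, 0], -1],
  [[0, 0, 0], [0, 0, 0], -1],
])

```text
time_s: 11.25
ee_pos: [0.6356, -0.2597, 0.2867]
eef_rot: [-3.141, 0.005, 2.757]
force: [-0.0, 0.2, -3.1]
grip_width: 0.0478
grip_force: 29.9
```

```bash
python3 -c "
from rel import *
rel([.5496,.0137,.1246])"
```

```text
pos [ 0.6356 -0.2597  0.2867] yaw 2.7572 units to go [6.1  7.37 5.37] F [-0.   0.2 -3.1] grip 0.0478 29.9
```

Request:
send_rows([
  [[0.4, 0.47, 0], [0, 0, 0], -1],
  [[0.7, 0.85, 0], [0, 0, 0], -1],
  [[0.7, 0.85, 0], [0, 0, 0], -1],
  [[0.7, 0.85, 0], [0, 0, 0], -1],
  [[0.7, 0.85, 0], [0, 0, 0], -1],
  [[0.7, 0.85, 0], [0, 0, 0], -1],
  [[0.7, 0.85, 0], [0, 0, 0], -1],
  [[0.7, 0.85, 0], [0, 0, 0], -1],
  [[0.5, 0.6, 0], [0, 0, 0], -1],
  [[0.3, 0.35, 0], [0, 0, 0], -1],
  [[0, 0, 0], [0, 0, 0], -1],
  [[0, 0, 0], [0, 0, 0], -1],
])

```text
time_s: 12.45
ee_pos: [0.5486, 0.0137, 0.2828]
eef_rot: [-3.141, -0.0, 2.757]
force: [0.3, 0.0, -4.3]
grip_width: 0.0475
grip_force: 29.9
```

```bash
python3 -c "
from cap import *
c=caps('scene',.159);save(c,'s4.png')
rel([.5496,.0137,.1246])"
```

```text
scene cap [0.6389 0.002  0.0249]
 pos [0.5487 0.0133 0.2828] yaw 2.7566 units to go [-0.03  0.02  5.27] F [ 0.7 -0.5 -3.4] grip 0.0477 29.9
```

View pics/s4.png

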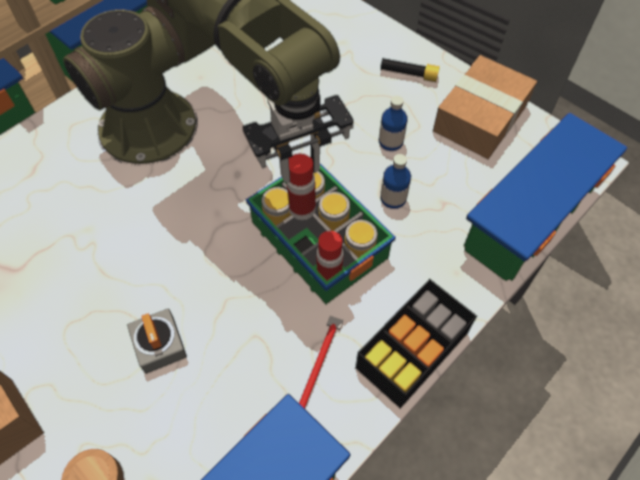

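Can A stands upright in its cell at (330,255), and can B hangs above the other empty cell at (300,185). I'll lower it.

Request:
send_rows([
  [[0, 0, 0.5], [0, 0, 0], -1],
  [[0, 0, 0.8], [0, 0, 0], -1],
  [[0, 0, 0.8], [0, 0, 0], -1],
  [[0, 0, 0.8], [0, 0, 0], -1],
  [[0, 0, 0.8], [0, 0, 0], -1],
  [[0, 0, 0.6], [0, 0, 0], -1],
  [[0, 0, 0.4], [0, 0, 0], -1],
  [[0, 0, 0.3], [0, 0, 0], -1],
  [[0, 0, 0.1], [0, 0, 0], -1],
  [[0, 0, 0], [0, 0, 0], -1],
  [[0, 0, 0], [0, 0, 0], -1],
])

```text
time_s: 13.6
ee_pos: [0.5489, 0.0141, 0.1309]
eef_rot: [3.141, 0.001, 2.757]
force: [-0.6, 0.2, -4.1]
grip_width: 0.0476
grip_force: 29.9
```

Request:
send_rows([
  [[0, 0, 0.04], [0, 0, 0], -1],
  [[0, 0, 0.03], [0, 0, 0], -1],
  [[0, 0, 0.03], [0, 0, 0], -1],
  [[0, 0, 0.03], [0, 0, 0], -1],
  [[0, 0, 0.02], [0, 0, 0], -1],
  [[0, 0, 0], [0, 0, 0], -1],
])

```text
time_s: 14.2
ee_pos: [0.5485, 0.0142, 0.1256]
eef_rot: [-3.142, -0.0, 2.757]
force: [-0.2, -0.4, -2.8]
grip_width: 0.0476
grip_force: 29.9
```

Request:
send_rows([
  [[0, 0, 0.02], [0, 0, 0], -1],
  [[0, 0, 0.02], [0, 0, 0], -1],
  [[0, 0, 0.01], [0, 0, 0], -1],
  [[0, 0, 0], [0, 0, 0], -1],
])

```text
time_s: 14.6
ee_pos: [0.5486, 0.0141, 0.1243]
eef_rot: [3.142, 0.0, 2.757]
force: [0.0, 0.8, -1.0]
grip_width: 0.0477
grip_force: 29.9
```

Request:
send_rows([
  [[0, 0, 0.02], [0, 0, 0], -1],
  [[0, 0, 0], [0, 0, 0], -1],
])

```text
time_s: 14.8
ee_pos: [0.5489, 0.0141, 0.1243]
eef_rot: [3.141, 0.001, 2.757]
force: [-0.8, -0.8, 5.1]
grip_width: 0.0477
grip_force: 29.9
```

```bash
python3 -c "
from rel import *
for i in range(1): rel([.4925,-.351,.2])"
```

```text
pos [0.5489 0.0141 0.1243] yaw 2.7572 units to go [ -2.82 -11.99  -2.52] F [-0.8 -0.8  5.1] grip 0.0477 29.9
```

Contact made. Next I'll release, lift, and go above the knob.

Request:
send_rows([
  [[0, 0, 0], [0, 0, 0], 0.1],
  [[0, 0, 0], [0, 0, 0], 0.2],
  [[0, 0, 0], [0, 0, 0], 0.5],
  [[0, 0, 0], [0, 0, 0], 0.8],
  [[0, 0, 0], [0, 0, 0], 0.8],
  [[0, 0, 0], [0, 0, 0], 0.8],
  [[0, 0, -0.3], [0, 0, 0], 0.8],
  [[0, 0, -0.8], [0, 0, 0], 0.8],
  [[0, 0, -0.8], [0, 0, 0], 0.8],
  [[0, 0, -0.8], [0, 0, 0], 0.8],
  [[0, 0, -0.3], [0, 0, 0], 0.8],
  [[0, 0, 0], [0, 0, 0], 0.8],
])

```text
time_s: 16.0
ee_pos: [0.5489, 0.0142, 0.2147]
eef_rot: [3.141, 0.002, 2.757]
force: [-0.3, 0.1, -0.9]
grip_width: 0.0845
grip_force: 0.0
```

Request:
send_rows([
  [[-0.1, -0.5, 0], [0, 0, 0], 1],
  [[-0.25, -1.0, 0], [0, 0, 0], 1],
  [[-0.25, -1.0, 0], [0, 0, 0], 1],
  [[-0.25, -1.0, 0], [0, 0, 0], 1],
  [[-0.25, -1.0, 0], [0, 0, 0], 1],
  [[-0.25, -1.0, 0], [0, 0, 0], 1],
  [[-0.25, -1.0, 0], [0, 0, 0], 1],
  [[-0.25, -1.0, 0], [0, 0, 0], 1],
  [[-0.25, -1.0, 0], [0, 0, 0], 1],
  [[-0.25, -1.0, 0], [0, 0, 0], 1],
  [[-0.25, -1.0, 0], [0, 0, 0], 1],
  [[-0.22, -1.0, 0], [0, 0, 0], 1],
])

```text
time_s: 17.2
ee_pos: [0.4962, -0.3392, 0.212]
eef_rot: [3.141, -0.002, 2.757]
force: [0.6, 0.3, 0.3]
grip_width: 0.0942
grip_force: 0.0
```

Request:
send_rows([
  [[0, -0.5, 0], [0, 0, 0], 1],
  [[0, 0, 0], [0, 0, 0], 1],
  [[0, 0, 0], [0, 0, 0], 1],
])

```text
time_s: 17.5
ee_pos: [0.4917, -0.3507, 0.2131]
eef_rot: [3.141, -0.001, 2.757]
force: [0.6, 0.3, -0.1]
grip_width: 0.0944
grip_force: 0.0
```

```bash
cat > knob.py <<'E'
from rel import *
def knob(n):
    c=cam(n);P=cloud(c);hsv=cv2.cvtColor(c['pixels'],cv2.COLOR_RGB2HSV);H,S=hsv[...,0],hsv[...,1]
    m=(H>5)&(H<20)&(S>150)&(abs(P[...,2]-.095)<.006)&(np.hypot(P[...,0]-.49,P[...,1]+.35)<.08)
    if m.sum()>20: print(n,'knob',m.sum(),cv2.minAreaRect(ray(c,np.argwhere(m)[:,::-1],.095)[:,:2].astype(np.float32)))
    return c
E
python3 - <<'E'
from knob import *
from cap import caps
c=knob('wrist');save(c,'w5.png');rel([.4925,-.351,.068])
caps('scene',.159);caps('side',.159)
E
```

```text
wrist knob 1409 ((0.4929511547088623, -0.35338377952575684), (0.015429234132170677, 0.06219795346260071), 68.27374267578125)
 pos [ 0.492  -0.3503  0.2133] yaw 2.7578 units to go [-0.03 -0.02  4.84] F [-0.1  0.2 -0.2] grip 0.0942 0.0
scene cap [0.6382 0.0019 0.0255]
scene cap [0.552  0.013  0.0261]
```

View pics/w5.png

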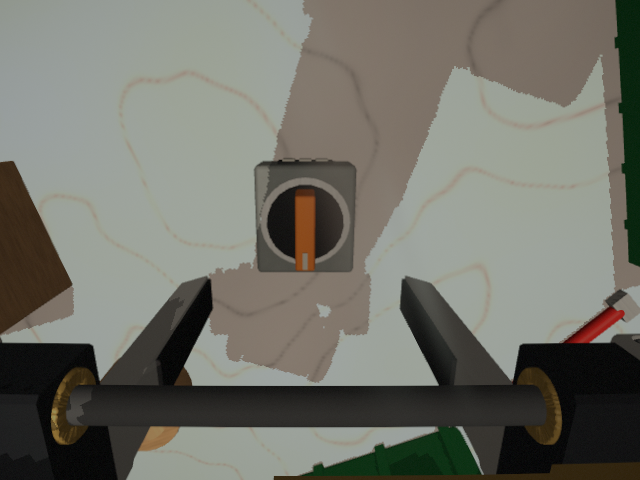

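The knob bar is at (305,228) in the wrist view, lined up between the fingers. Its fit gives centre (0.493, -0.353) at 158.3°. Next I'll go down and grip it.

Request:
send_rows([
  [[-0.05, -0.07, 0.8], [0, 0, 0], 1],
  [[0, 0, 0.9], [0, 0, 0], 1],
  [[0, 0, 0.9], [0, 0, 0], 1],
  [[0, 0, 0.9], [0, 0, 0], 1],
  [[0, 0, 0.8], [0, 0, 0], 1],
  [[0, 0, 0.4], [0, 0, 0], 1],
  [[0, 0, 0.1], [0, 0, 0], 1],
  [[0, 0, 0], [0, 0, 0], -1],
  [[0, 0, 0], [0, 0, 0], -1],
  [[0, 0, 0], [0, 0, 0], -1],
  [[0, 0, 0], [0, 0, 0], -1],
  [[0, 0, 0], [0, 0, 0], -1],
], squeeze=40)

```text
time_s: 18.85
ee_pos: [0.4926, -0.3539, 0.0699]
eef_rot: [-3.141, 0.001, 2.757]
force: [-0.2, 0.3, -0.3]
grip_width: 0.0574
grip_force: 0.0
```

Request:
send_rows([
  [[0, 0, 0], [0, 0, 0], -1],
  [[0, 0, 0], [0, 0, 0], -1],
  [[0, 0, 0], [0, 0, 0], -1],
  [[0, 0, 0], [0, 0, 0], -1],
])

```text
time_s: 19.25
ee_pos: [0.4925, -0.3538, 0.0695]
eef_rot: [-3.142, -0.0, 2.757]
force: [-0.1, -0.2, -0.5]
grip_width: 0.0255
grip_force: 0.0
```

Request:
send_rows([
  [[0, 0, 0], [0, 0, 0], -1],
  [[0, 0, 0], [0, 0, 0], -1],
  [[0, 0, 0], [0, 0, 0], -1],
  [[0, 0, 0], [0, 0, 0], -1],
])

```text
time_s: 19.65
ee_pos: [0.4931, -0.3524, 0.0696]
eef_rot: [3.139, -0.0, 2.758]
force: [2.7, 9.1, 2.2]
grip_width: 0.0156
grip_force: 40.0
```

```bash
python3 -c "
from station import *
o=get_obs();print(o['moment'],o['force'],o['grip_width'],o['grip_force'])"
```

```text
[ 1.6890938  -0.61537036 -0.00202553] [2.71546112 9.05369382 2.23454902] 0.015644736773458953 39.997074007987976
```

Request:
send_rows([
  [[0.01, 0.05, 0], [0, 0, 0.3], -1],
  [[0, 0, 0], [0, 0, 0.9], -1],
  [[0, 0, 0], [0, 0, 0.9], -1],
  [[0, 0, 0], [0, 0, 0.9], -1],
  [[0, 0, 0], [0, 0, 0.9], -1],
  [[0, 0, 0], [0, 0, 0.9], -1],
  [[0, 0, 0], [0, 0, 0.9], -1],
  [[0, 0, 0], [0, 0, 0.9], -1],
  [[0, 0, 0], [0, 0, 0.9], -1],
  [[0, 0, 0], [0, 0, 0.9], -1],
  [[0, 0, 0], [0, 0, 0.9], -1],
  [[0, 0, 0], [0, 0, 0], -1],
])

```text
time_s: 20.85
ee_pos: [0.493, -0.3523, 0.0696]
eef_rot: [3.141, 0.0, 1.64]
force: [3.1, -0.0, -1.1]
grip_width: 0.0158
grip_force: 40.0
```

```bash
python3 -c "
from station import *
o=get_obs();print(o['moment'],o['force'],o['grip_width'],o['grip_force'])"
```

```text
[-0.14225075 -0.26369074  0.13599502] [ 3.14994566 -0.03293315 -1.0967453 ] 0.01576595959554777 40.006458163261414
```

Request:
send_rows([
  [[0, 0, 0], [0, 0, 0.3], -1],
  [[0, 0, 0], [0, 0, 0.3], -1],
  [[0, 0, 0], [0, 0, 0.2], -1],
  [[0, 0, 0], [0, 0, 0.1], -1],
  [[0, 0, 0], [0, 0, 0.1], -1],
  [[0, 0, 0], [0, 0, 0], -1],
])

```text
time_s: 21.45
ee_pos: [0.493, -0.3523, 0.0696]
eef_rot: [3.141, 0.0, 1.522]
force: [3.6, -0.9, -1.6]
grip_width: 0.0152
grip_force: 40.3
```

```bash
python3 -c "
from station import *
o=get_obs();print(o['moment'],o['force'],o['grip_width'],o['grip_force'],o['eef_rot'])"
```

```text
[-0.22637146 -0.63346609  0.56030631] [ 3.60063528 -0.91350047 -1.61065006] 0.015157676569332416 40.32532095909119 [3.14129088e+00 2.24355365e-04 1.52206599e+00]
```

The moment jumped to 0.56 N m, so the knob is on its stop. Releasing it.

Request:
send_rows([
  [[0, 0, 0], [0, 0, 0], 1],
  [[0, 0, 0], [0, 0, 0], 1],
  [[0, 0, 0], [0, 0, 0], 1],
  [[0, 0, 0], [0, 0, 0], 1],
  [[0, 0, 0], [0, 0, 0], 1],
  [[0, 0, 0], [0, 0, 0], 1],
  [[0, 0, 0], [0, 0, 0], 1],
  [[0, 0, 0], [0, 0, 0], 1],
  [[0, 0, 0], [0, 0, 0], 1],
  [[0, 0, 0], [0, 0, 0], 1],
  [[0, 0, 0], [0, 0, 0], 1],
  [[0, 0, 0], [0, 0, 0], 1],
])

```text
time_s: 22.65
ee_pos: [0.4928, -0.3523, 0.0696]
eef_rot: [3.142, 0.0, 1.521]
force: [-0.1, 0.5, -0.4]
grip_width: 0.0939
grip_force: 0.0
```

Request:
send_rows([
  [[0, 0, -0.3], [0, 0, 0], 1],
  [[0, 0, -0.8], [0, 0, 0], 1],
  [[0, 0, -0.9], [0, 0, 0], 1],
  [[0, 0, -0.9], [0, 0, 0], 1],
  [[0, 0, -0.9], [0, 0, 0], 1],
  [[0, 0, -0.6], [0, 0, 0], 1],
  [[0, 0, 0], [0, 0, 0], 1],
  [[0, 0, 0], [0, 0, 0], 1],
])

```text
time_s: 23.45
ee_pos: [0.4927, -0.3522, 0.2012]
eef_rot: [-3.142, 0.0, 1.521]
force: [0.3, 0.0, -0.3]
grip_width: 0.0941
grip_force: 0.0
```

Run:
```python
from knob import *
from cap import caps
knob('wrist');knob('scene');c=caps('scene',.159);save(c,'s6.png');caps('side',.159);rel([.49,-.35,.2])
```

```text
wrist knob 1554 ((0.4939929246902466, -0.3519679009914398), (0.0168946273624897, 0.06154000014066696), 67.90280151367188)
scene knob 119 ((0.504246711730957, -0.3559432327747345), (0.0162812527269125, 0.04175639897584915), 68.02831268310547)
scene cap [0.6388 0.0017 0.0252]
scene cap [0.5512 0.0132 0.0256]
 pos [ 0.4925 -0.3521  0.2004] yaw 1.5212 units to go [ 0.07 -0.09  0.01] F [-0.4  0.5 -0.1] grip 0.0939 0.0
```

View pics/s6.png

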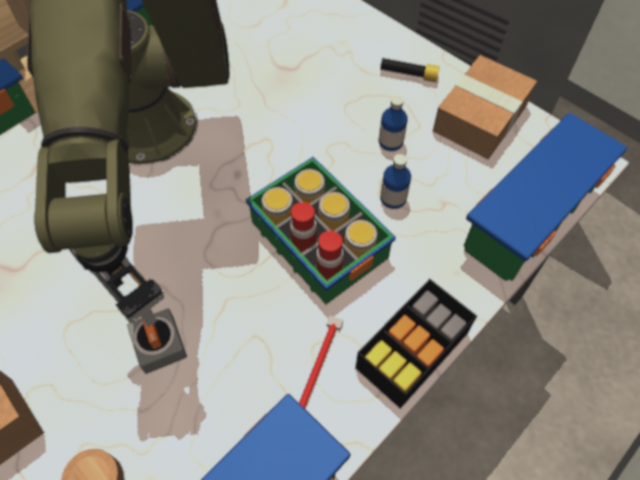

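Both cans stand upright in their cells, at (302,220) and (330,250). The knob is back at rest (67.9°, as at the start), the tins and bottles haven't moved, and the gripper touches nothing.

```bash
python3 -c "
from station import *
print(hand_in())"
```

```text
the job is handed in; nothing more can be done
None
```

Both cans stand upright in the two empty crate cells, the knob was turned clockwise to its stop and sprang back, and the job was handed in at about 24 s of the 69 s allowed; the hand-in gave no verdict.

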